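# Set the kiln shelf

## Task

Set the round kiln shelf for firing with the clay pieces from the ware board: stand the jar midway between the square post and the tube post, the bud vase midway between the tube post and the cross post, and the snail midway between the cross post and the square post, and close the jar with the lid that fits it. Everything stands upright and let go; set the pieces down gently, they must not drop. Leave the three posts and the small lid where they are.

Things in the scene. Friction and masses are not known exactly. Their poses are not given: they have to be found in the camera images.
- shelf: round kiln shelf fixed on the bench, a dark buff disc 320 mm across and 20 mm thick, to the robot's left or right. Three kiln posts stand on it, 130 mm from its centre, evenly spaced (225 mm between axes), in any order and turned any way. Origin: centre of its underside, on the bench; its top is 20 mm higher
- board: square plywood ware board fixed on the bench, 280 x 280 x 20 mm, on the other side; all the ware stands on it at the start, in a loose ring about 100 mm from its centre, in any order. Origin: centre of its underside; its top is 20 mm higher
- post_square: kiln post, a plain solid square block 38 x 38 mm and 80 mm tall, buff, standing loose on the shelf. Origin: centre of its underside; z up.
- post_tube: kiln post, a round tube 42 mm across with a 24 mm hole down its middle, 80 mm tall, buff, standing loose on the shelf. Origin: centre of its underside; z up.
- post_cross: kiln post of cross-shaped section, two crossed 48 x 15 mm walls, 80 mm tall, buff, standing loose on the shelf. Origin: centre of its underside; z up.
- jar: unfired clay jar, open at the top, round, 60 mm across outside with straight sides (54 mm at its foot), 45 mm tall, wall 5 mm (mouth 50 mm across); about 130 g. Origin: centre of its underside; z up.
- lid: the jar's lid, the larger of two: clay disc 62 mm across, 7 mm thick, standing on a round spigot 43 mm across (37 at its tip), 7 mm deep; on top a round knob 20 mm across, 18 tall; about 70 g. Origin: centre of the spigot's underside, z up: disc from z = 7 to 14 mm, knob up to 32. Seated, spigot in the jar's mouth and disc on the rim, its origin is 38 mm above the jar's
- small_lid: a smaller lid of another pot, same form but only 42 mm across (spigot 28 mm, knob 16 mm across, 32 mm tall in all); not needed, stays where it is. Origin: centre of its underside; z up.
- vase: unfired clay bud vase, solid, 76 mm tall: a round belly 52 mm across at its widest (16 mm up) with a straight neck 22 mm across from 45 mm up to the top; foot 40 mm across; about 120 g. Origin: centre of its underside; z up.
- snail: clay snail figure: flat foot 86 mm long (x -38 to +48 mm), 26 wide, 12 high; on it a coiled shell, a disc 44 mm in diameter on edge, 30 mm wide (flat sides at y = +-15), axis along y at x = 0, 31 mm up, top at 53; at the +x end a head 34 mm high with two feelers up to 48; about 120 g. Origin: on its underside below the middle of the shell; x towards the head, z up

How it is judged:
By the outcome, as a careful person would: the job done as asked, in the order asked, and still so for the second after the job is handed in, with the robot touching nothing.
It also fails if it takes over 109 s, if anything falls off the work surface, if the arm or the gripper's body presses on something with over 40 N, if the wrist force passes 120 N, or if a joint passes its speed limit or range.

## Robot

A 6-joint arm with a two-finger parallel gripper is mounted at the origin on the work surface. World frame = base frame: x ahead of the robot, y to its left, z up, the work surface at z = 0. Lengths are in m, angles in rad, forces in N, time in s.
With the tool pointing down it reaches from about 0.35 to 0.975 m from the base axis. Payload 4.9 kg.
Tool frame: the origin (TCP) lies between the finger pads; the fingertips stand 25 mm ahead of it and the grasp point (between the pads) lies 6 mm ahead of it (manip.tcp_to_tips is the z of the fingertips in the tool frame, in m); z points along the fingers, y is the line along which they close (so a half turn about z gives the same grasp; the last joint's range is limited). The gripper opens to 85 mm and grips with 20 to 120 N. Pads are 22 mm wide; open, the fingers measure 114 mm over their backs; the gripper's body (76 mm by 85 mm) begins 54 mm behind the grasp point. The pads swing forward as they close: fully open they stand 13 mm farther back than shut.
Start: joints at [-1.447, 0.053, 1.613, -0, 1.476, -0.119], TCP at [0.15, -0.607, 0.256] pointing down, gripper open.
Joint ranges: [-3.01, 3.01], [-1.01, 2.22], [0.06, 2.58], [-1.02, 4.17], [0.09, 2.62], [-3.14, 3.14]. Speed limits (rad/s): [2.57, 2.57, 3.14, 3.14, 3.14, 3.14].

## Interface

Orientations are given as a unit quaternion [w, x, y, z].
In Python, from plant import manip gives the robot as it stands. The module is installed in compiled form; this text tells all that it offers.
- The arm moves only by the tool arm_command, never from a script. Its argument "moves" is a list of rows, each a list of 3 entries, a list of its own where there are three numbers: the opening, from -1 (shut) to 1 (fully open), then the shift along the tool's x, y, z in units of 0.15 m (1.0 is 0.15 m), then the turn about the tool's z in units of 2 pi rad (1.0 is 2 pi rad). A call has 1 to 20 rows; each row is the pose to reach, as a shift and turn from the pose commanded when the call began, along the tool's axes at that moment, turning the shorter way round; what a row does not reach only later rows make up. A row lasts 1/12 s, in which the tool goes at most 41.7 mm and 7.16 degrees, less where a joint would pass 70% of its speed; a pose out of reach is approached as far as the arm can. A call with a number of a shift or a turn outside -1 to 1 is refused whole. A call with a gripper value outside its range is refused whole. The fingers move at their own pace and stop on an object; the grip force is fixed at half the most. Time passes only in rows, so rows that repeat a pose let the fingers close. It gives the time, the measured TCP pose, the force, the opening and the grip force at its end, in the units of the state.
- manip.state(): the state, without advancing time (a new reading comes with each control period).
- manip.grab_frame(name): name is "side" or "top"; returns a dict with "frame" (480x640x3 uint8, red, green, blue), "fx", "fy", "cx", "cy" (pixels), "k1" (the pictures are not rectified: a ray, as slopes to the right and down, at radius r is drawn at 1 + k1 r^2 times it, then the intrinsics apply), "R" (3x3) and "t" (3): a world point X has camera coordinates R X + t. Camera axes: x right, y down, z forward; pixel columns grow to the right and rows downward; lengths in m; the calibration is good to about 2 mm. A picture is of the moment at which its call begins. There is no depth.
- manip.job_done(): hands the job in; it is judged then, once.
Trained networks look in a picture, given as the dict that the camera call returned (one of the last four; its "shot" number tells which), for a name from the list of things; names that differ only in an ending like _2 or _b are one class to them, and where a whole thing is asked for, a point or a joint stands for the part that bears it (a point fixed in the world has none). Each returns a list of dicts, best first, with "confidence" (0 to 1); they miss things now and then, are a little off and sometimes report something else, mostly with a low value. They report only what shows in the picture. A call takes as long as a camera call.
- manip.search_frame(picture, target): "extent" ([left, top, right, bottom] in pixels, round what is visible of it).
The state is a dict: "time": time; "joint_pos": joint angles; "joint_vel": joint speeds; "joint_efforts": joint torques, N m; "tool_pos": TCP position; "tool_rot": TCP orientation; "contact_force": force on the tool from outside, world axes, zero at the start; "ft_torque": the same for the moment, N m; "gripper_width": opening from 0.0 (shut) to 1.0 (fully open); "grasp_force": force on a finger pad.
Only numpy, scipy, OpenCV 4.12 (cv2) and the standard library are available. Lean on these libraries where they do the work, as an engineer would, in place of code of your own. Each camera call takes 0.05 s, during which the arm holds its last target. There are 200 camera calls.

## Working session

There is one attempt and no reset: what is moved stays moved. The work goes in short steps, Python scripts to look and compute and a tool call to move; the robot and the scene stay as the last step left them, time stands still between calls to the robot, and variables do not carry over. Pictures are saved under pics/ and viewed, at most 14 in all, crops included, and the job is handed in when it is done.

Besides the shell and the picture viewer there is one more tool, called after "Request:" as name(argument=value, ...), one argument or row to a line, values as JSON. arm_command: Moves the arm, as the interface text tells. Shifts and turns lie within -1 to 1; 1 stands for 0.15 m of shift or 2 pi rad of turn. Its arguments: {"type":"object","properties":{"moves":{"type":"array"}},"required":["moves"]}

```bash
mkdir -p pics
cat > h.py <<'E'
import numpy as np, cv2
from plant import manip
def K(f): return np.array([[f['fx'],0,f['cx']],[0,f['fy'],f['cy']],[0,0,1.]]), np.array([f['k1'],0,0,0,0.])
def proj(f,X):
    k,d=K(f); R=np.array(f['R']);return cv2.projectPoints(np.array(X,float).reshape(-1,1,3),cv2.Rodrigues(R)[0],np.array(f['t'],float),k,d)[0].reshape(-1,2)
def ray(f,uv,z):
    k,d=K(f); p=cv2.undistortPointsIter(np.array(uv,float).reshape(-1,1,2),k,d,None,None,(3,50,1e-10)).reshape(-1,2)
    R=np.array(f['R']);c=-R.T@np.array(f['t']);D=np.c_[p,np.ones(len(p))]@R
    return c+D*((z-c[2])/D[:,2])[:,None]
def save(f,n): cv2.imwrite('pics/'+n,f['frame'][:,:,::-1])
E
python3 - <<'E'
from h import *
s=manip.state();print({k:np.round(v,3) for k,v in s.items()}, manip.tcp_to_tips)
for c in('top','side'):
    f=manip.grab_frame(c);save(f,c+'0.png')
    R=np.array(f['R']);print(c,'cam',np.round(-R.T@np.array(f['t']),3),np.round(R,3).tolist(),f['k1'],f['fx'])
    for n in 'shelf board post_square post_tube post_cross jar lid small_lid vase snail'.split():
        for d in manip.search_frame(f,n)[:2]:
            e=d['extent'];print(n,np.round(e).astype(int),round(d['confidence'],2),np.round(ray(f,[(e[0]+e[2])/2,(e[1]+e[3])/2],.04)[0],3))
E
```

```text
{'time': np.float64(0.0), 'joint_pos': array([-1.447,  0.053,  1.614, -0.   ,  1.476, -0.119]), 'joint_vel': array([ 0.   , -0.   ,  0.   ,  0.   ,  0.001, -0.   ]), 'joint_efforts': array([-1.0000e-03, -3.9367e+01, -3.7018e+01, -0.0000e+00,  7.0000e-03,
       -0.0000e+00]), 'tool_pos': array([ 0.15 , -0.606,  0.255]), 'tool_rot': array([-0.001,  0.993,  0.121, -0.   ]), 'contact_force': array([-0.305, -0.138, -0.195]), 'ft_torque': array([0.056, 0.038, 0.01 ]), 'grasp_force': np.float64(0.0), 'gripper_width': np.float64(1.001)} 0.025
top cam [ 0.308 -0.007  1.122] [[-0.003, -1.0, -0.0], [-0.981, 0.003, -0.193], [0.193, -0.0, -0.981]] 0.02979996023686747 600.9498267578487
shelf [340 164 507 336] 0.95 [ 0.507 -0.192  0.04 ]
shelf [256 202 277 225] 0.69 [0.577 0.096 0.04 ]
board [122 150 305 327] 0.74 [0.531 0.193 0.04 ]
post_square [352 185 385 220] 0.63 [ 0.598 -0.093  0.04 ]
post_cross [472 199 505 230] 0.56 [ 0.574 -0.314  0.04 ]
jar [140 202 176 239] 0.66 [0.565 0.297 0.04 ]
lid [198 166 228 196] 0.96 [0.64  0.197 0.04 ]
lid [257 203 278 222] 0.69 [0.58  0.095 0.04 ]
small_lid [2
[... 200 characters left out ...]
am [0.387 0.639 0.86 ] [[-0.985, -0.174, -0.008], [-0.13, 0.761, -0.636], [0.116, -0.625, -0.772]] -0.05612166623029099 510.5352920171553
shelf [263 140 400 240] 0.61 [ 0.504 -0.142  0.04 ]
board [175 248 377 432] 0.89 [0.542 0.239 0.04 ]
post_square [279 178 300 216] 0.6 [ 0.592 -0.103  0.04 ]
post_tube [378 161 396 198] 0.63 [ 0.386 -0.194  0.04 ]
post_cross [306 113 323 152] 0.95 [ 0.577 -0.327  0.04 ]
jar [240 348 272 389] 0.84 [0.564 0.296 0.04 ]
lid [208 306 241 333] 0.76 [0.645 0.214 0.04 ]
small_lid [266 264 285 291] 0.51 [0.574 0.108 0.04 ]
vase [311 335 340 371] 0.93 [0.453 0.248 0.04 ]
vase [242 348 276 389] 0.31 [0.56  0.295 0.04 ]
snail [316 286 339 331] 0.77 [0.463 0.159 0.04 ]
```

View pics/top0.png

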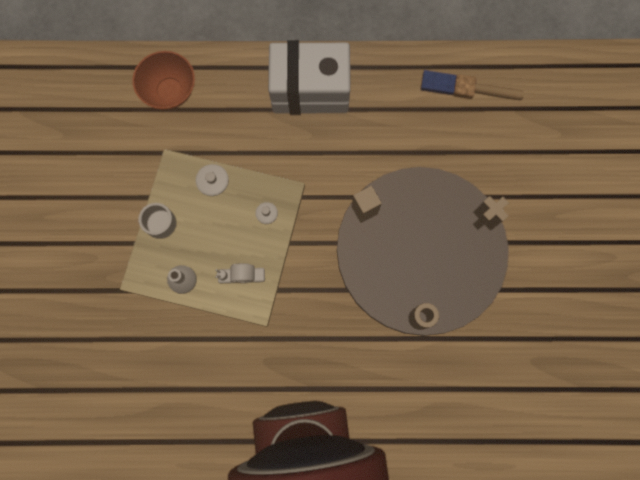

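View pics/side0.png

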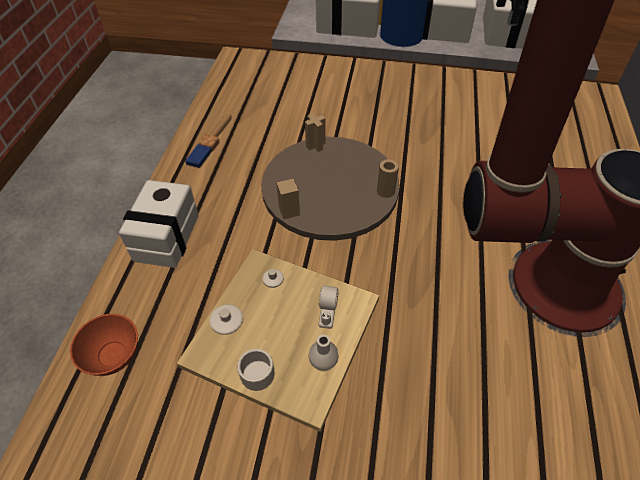

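The top view shows the board on the left: jar (156,221), vase (181,278), snail (242,273) with its head to the left, large lid (212,180) and small lid (266,212). The shelf is on the right: square (368,203), cross (494,210) and tube (427,315). The side view agrees. Next I'll refine the poses with a silhouette fit in both views.

```bash
cat > fit.py <<'E'
from h import *
from scipy.optimize import minimize
S=4
def cyl(*zr,x=0,y=0):
    a=np.linspace(0,2*np.pi,40,endpoint=False)
    return np.vstack([np.c_[x+r*np.cos(a),y+r*np.sin(a),0*a+z] for z,r in zr])/1000
def box(x0,x1,y0,y1,z0,z1): return np.array([[x,y,z] for x in(x0,x1) for y in(y0,y1) for z in(z0,z1)])/1000
a=np.linspace(0,2*np.pi,40); sh=np.vstack([np.c_[22*np.cos(a),0*a+y,31+22*np.sin(a)] for y in(-15,15)])/1000
M=dict(jar=[cyl((0,27),(45,30))],lid=[cyl((7,31),(14,31)),cyl((14,10),(32,10)),cyl((0,18.5),(7,21.5))],
 small_lid=[cyl((7,21),(14,21)),cyl((14,8),(32,8)),cyl((0,12),(7,14))],
 vase=[cyl((0,20),(8,24.5),(16,26),(24,25)),cyl((24,25),(45,11)),cyl((45,11),(76,11))],
 snail=[box(-38,48,-13,13,0,12),sh,box(36,48,-8,8,0,34)],
 post_square=[box(-19,19,-19,19,0,80)],post_tube=[cyl((0,21),(80,21))],
 post_cross=[box(-24,24,-7.5,7.5,0,80),box(-7.5,7.5,-24,24,0,80)],shelf=[cyl((0,160),(20,160))])
def sil(f,n,p,z,roi):
    m=np.zeros(((roi[3]-roi[1])*S,(roi[2]-roi[0])*S),np.uint8);c,s=np.cos(p[2]),np.sin(p[2])
    for P in M[n]:
        X=np.c_[c*P[:,0]-s*P[:,1]+p[0],s*P[:,0]+c*P[:,1]+p[1],P[:,2]+z]
        uv=(proj(f,X)-[roi[0]-.5,roi[1]-.5])*S
        cv2.fillConvexPoly(m,cv2.convexHull(np.round(uv*16).astype(np.int32)),1,shift=4)
    return m>0
def seg(f,n,p,z):
    # colour segmentation seeded by the projected model (GrabCut)
    full=sil(f,n,p,z,(0,0,640,480));ys,xs=np.nonzero(full);g=10
    roi=(max(xs.min()//S-g,0),max(ys.min()//S-g,0),min(xs.max()//S+g,640),min(ys.max()//S+g,480))
    im=cv2.resize(f['frame'][roi[1]:roi[3],roi[0]:roi[2]],None,fx=S,fy=S,interpolation=cv2.INTER_CUBIC)
    m0=sil(f,n,p,z,roi).astype(np.uint8);k=lambda r:cv2.getStructuringElement(2,(2*r+1,2*r+1))
    m=np.full(m0.shape,0,np.uint8);m[cv2.dilate(m0,k(20))>0]=2;m[m0>0]=3;m[cv2.erode(m0,k(12))>0]=1
    cv2.grabCut(im,m,None,np.zeros((1,65)),np.zeros((1,65)),4,cv2.GC_INIT_WITH_MASK)
    return roi,(m&1)>0,im
def fit(fs,n,p0,z,yaws=(0,)):
    p0=np.array(p0,float)
    for it in range(2):
        sg=[seg(f,n,p0,z) for f in fs];best=None
        def cost(q):
            p=[q[0]/1000,q[1]/1000,q[2]/50 if len(yaws)>1 or len(p0)>2 else 0]
            c=0
            for f,(roi,m,_) in zip(fs,sg):
                s=sil(f,n,p,z,roi);c+=1-(s&m).sum()/(s|m).sum()
            return c/len(fs)
        for y in yaws if it==0 else (p0[2],):
            q0=np.array([p0[0]*1000,p0[1]*1000,y*50]);dq=np.vstack([q0,q0+[6,0,0],q0+[0,6,0],q0+[0,0,12]])
            r=minimize(cost,q0,method='Nelder-Mead',options=dict(initial_simplex=dq,xatol=.05,fatol=1e-4,maxfev=150))
            if best is None or r.fun<best.fun: best=r
        p0=best.x/[1000,1000,50]
    return p0,best.fun,sg
E
cat > m1.py <<'E'
from fit import *
fs=[manip.grab_frame('top'),manip.grab_frame('side')]
G=dict(jar=(.565,.296,0),lid=(.643,.205,0),small_lid=(.58,.102,0),vase=(.453,.247,0),snail=(.462,.15,1.57),
 post_square=(.597,-.095,.3),post_tube=(.386,-.194,0),post_cross=(.576,-.318,.5),shelf=(.51,-.195,0))
tiles=[]
for n,g in G.items():
    z=0 if n=='shelf' else .02
    y=(g[2],) if n not in('post_square','post_cross','snail') else ((g[2]-.2,g[2]+.2) if n=='snail' else (0,.4,.8,1.2))
    p,c,sg=fit(fs,n,g,z,y);print(n,np.round(p,4),'cost',round(c,3),
      'single-view',*[np.round(fit([f],n,p,z,(p[2],))[0][:2],3) for f in fs] if n!='shelf' else '')
    if n!='shelf':
      for f,(roi,m,im) in zip(fs,sg):
        im=im.copy()
        for k,col in((m,(255,0,0)),(sil(f,n,p,z,roi),(0,255,0))): cv2.drawContours(im,cv2.findContours(k.astype(np.uint8),0,1)[0],-1,col,1)
        tiles.append(cv2.resize(im,(190,145)))
T=np.vstack([np.hstack(tiles[i:i+4]) for i in range(0,16,4)]);cv2.imwrite('pics/fit.png',T[:,:,::-1])
E
time python3 m1.py
```

```text
jar [0.5632 0.2966 0.1091] cost 0.091 single-view [0.563 0.295] [0.563 0.301]
lid [0.6464 0.2053 0.1064] cost 0.106 single-view [0.646 0.202] [0.646 0.207]
small_lid [0.5812 0.0992 0.2919] cost 0.142 single-view [0.581 0.098] [0.582 0.103]
vase [0.4565 0.2494 0.1149] cost 0.06 single-view [0.456 0.249] [0.456 0.25 ]
snail [0.4646 0.1392 1.5961] cost 0.083 single-view [0.464 0.138] [0.465 0.141]
post_square [ 0.5899 -0.0842  0.4551] cost 0.091 single-view [ 0.589 -0.085] [ 0.59 -0.08]
post_tube [ 0.3866 -0.1824  0.1984] cost 0.084 single-view [ 0.386 -0.182] [ 0.387 -0.179]
post_cross [ 0.5722 -0.3097  0.7372] cost 0.082 single-view [ 0.572 -0.31 ] [ 0.573 -0.306]
shelf [ 0.5158 -0.1918 -0.0932] cost 0.023 single-view
real	0m19.992s
user	0m19.535s
sys	0m2.302s
```

View pics/fit.png

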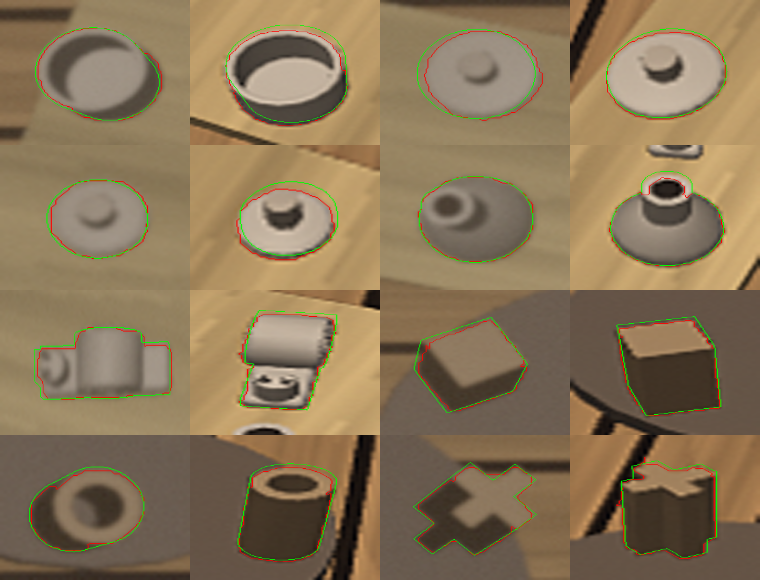

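The fits are consistent: each post is about 130 mm from the shelf centre, and the square and tube posts are 226 mm apart. I'll square up the tool and head for the jar at (0.563, 0.297).

Request:
arm_command(
  moves=[
    [1,[0,0,0],0.0387],
    [1,[0,0,0],0.0387],
    [1,[0,0,0],0.0387],
  ],
)

```text
time: 1.45
tool_pos: [0.1502, -0.6066, 0.2563]
tool_rot: [-0.0, 1.0, -0.001, -0.0]
contact_force: [0.1, -0.5, -0.1]
gripper_width: 1.0
grasp_force: 0.0
```

Request:
arm_command(
  moves=[
    [1,[1,-1,0],0],
    [1,[1,-1,0],0],
    [1,[1,-1,0],0],
    [1,[1,-1,0],0],
    [1,[1,-1,0],0],
    [1,[1,-1,0],0],
  ],
)

```text
time: 1.95
tool_pos: [0.304, -0.4527, 0.2565]
tool_rot: [-0.001, 1.0, 0.004, 0.001]
contact_force: [0.1, -1.3, 0.4]
gripper_width: 1.001
grasp_force: 0.0
```

Request:
arm_command(
  moves=[
    [1,[1,-1,0],0],
    [1,[1,-1,0],0],
    [1,[1,-1,0],0],
    [1,[1,-1,0],0],
    [1,[1,-1,0],0],
    [1,[1,-1,0],0],
  ],
)

```text
time: 2.45
tool_pos: [0.4537, -0.3027, 0.2566]
tool_rot: [-0.001, 1.0, 0.004, 0.001]
contact_force: [-0.5, -0.1, -0.7]
gripper_width: 0.999
grasp_force: 0.0
```

Request:
arm_command(
  moves=[
    [1,[0,-1,0],0],
    [1,[0,-1,0],0],
    [1,[0,-1,0],0],
    [1,[0,-1,0],0],
    [1,[0,-1,0],0],
  ],
)

```text
time: 2.87
tool_pos: [0.4502, -0.1535, 0.2564]
tool_rot: [-0.001, 1.0, 0.003, 0.0]
contact_force: [1.0, 0.1, 0.2]
gripper_width: 0.996
grasp_force: 0.0
```

Request:
arm_command(
  moves=[
    [1,[0,-1,0],0],
    [1,[0,-1,0],0],
    [1,[0,-1,0],0],
    [1,[0,-1,0],0],
    [1,[0,-1,0],0],
  ],
)

```text
time: 3.28
tool_pos: [0.4504, -0.004, 0.2565]
tool_rot: [-0.001, 1.0, 0.003, 0.0]
contact_force: [-0.4, -0.9, -0.5]
gripper_width: 0.997
grasp_force: 0.0
```

Request:
arm_command(
  moves=[
    [1,[0.377,-1,0],0],
    [1,[0.377,-1,0],0],
    [1,[0.377,-1,0],0],
    [1,[0.377,-1,0],0],
    [1,[0.377,-1,0],0],
  ],
)

```text
time: 3.7
tool_pos: [0.5088, 0.1464, 0.2562]
tool_rot: [-0.001, 1.0, 0.003, 0.0]
contact_force: [-0.2, 0.2, 0.1]
gripper_width: 1.001
grasp_force: 0.0
```

Request:
arm_command(
  moves=[
    [1,[0.377,-1,0.6],0],
    [1,[0.377,-1,0.6],0],
    [1,[0.377,-1,0.6],0],
    [1,[0.377,-1,0.6],0],
    [1,[0.377,-1,0.6],0],
    [1,[0.377,-1,0.6],0],
    [1,[0.377,-1,0.6],0],
    [1,[0.377,-1,0.6],0],
  ],
)

```text
time: 4.37
tool_pos: [0.5645, 0.2916, 0.167]
tool_rot: [0.0, 1.0, -0.0, 0.0]
contact_force: [-0.5, 0.4, 0.9]
gripper_width: 1.004
grasp_force: 0.0
```

Run:
```python
from h import *
f=manip.grab_frame('side');s=manip.state();print(s['tool_pos'],s['tool_rot'],s['joint_pos'])
cv2.imwrite('pics/s1.png',cv2.resize(f['frame'][230:430,150:390],(720,600))[:,:,::-1])
```

```text
[0.56455904 0.29168693 0.167561  ] [-2.81812228e-05  9.99999382e-01 -7.05808532e-04  8.58725066e-04] [ 3.60079453e-01  1.43668728e-01  1.66715299e+00 -5.70106488e-04
  1.32914420e+00  1.93242338e+00]
```

View pics/s1.png

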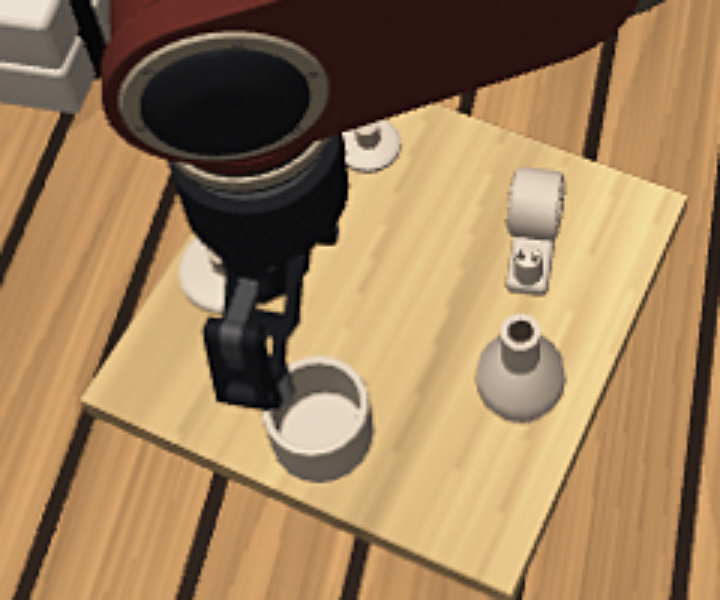

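The side crop shows the open fingers above and around the jar, with the jar rim at about (320,400) in the crop. Clear to descend and grip.

Request:
arm_command(
  moves=[
    [1,[-0.009,-0.033,0.4],0],
    [1,[-0.009,-0.033,0.4],0],
    [1,[-0.009,-0.033,0.6],0],
    [1,[-0.009,-0.033,0.7],0],
    [1,[-0.009,-0.033,0.77],0],
    [1,[-0.009,-0.033,0.77],0],
    [1,[-0.009,-0.033,0.77],0],
  ],
)

```text
time: 5.0
tool_pos: [0.5629, 0.2978, 0.0517]
tool_rot: [-0.0, 1.0, -0.0, 0.0]
contact_force: [-0.0, -0.4, 0.0]
gripper_width: 1.003
grasp_force: 0.0
```

Request:
arm_command(
  moves=[
    [-1,[0,0,0],0],
    [-1,[0,0,0],0],
    [-1,[0,0,0],0],
    [-1,[0,0,0],0],
    [-1,[0,0,0],0],
    [-1,[0,0,0],0],
    [-1,[0,0,0],0],
    [-1,[0,0,0],0],
    [-1,[0,0,0],0],
    [-1,[0,0,0],0],
  ],
)

```text
time: 5.83
tool_pos: [0.5642, 0.2988, 0.0536]
tool_rot: [-0.001, 1.0, -0.0, 0.002]
contact_force: [-0.7, -0.6, 5.9]
gripper_width: 0.688
grasp_force: 65.1
```

Request:
arm_command(
  moves=[
    [-1,[0,0,-0.1],0],
    [-1,[0,0,-0.3],0],
    [-1,[0,0,-0.6],0],
    [-1,[0,0,-0.8],0],
    [-1,[0,0,-0.8],0],
  ],
)

```text
time: 6.25
tool_pos: [0.5665, 0.3, 0.1816]
tool_rot: [-0.003, 1.0, -0.0, 0.007]
contact_force: [1.7, 0.1, 0.1]
gripper_width: 0.686
grasp_force: 64.9
```

Request:
arm_command(
  moves=[
    [-1,[-0.04,0.24,0],0],
    [-1,[-0.08,0.48,0],0],
    [-1,[-0.12,0.72,0],0],
    [-1,[-0.166,0.954,0],0],
    [-1,[-0.166,0.954,0],0],
  ],
)

```text
time: 6.67
tool_pos: [0.5359, 0.1504, 0.1703]
tool_rot: [0.001, 1.0, -0.002, -0.001]
contact_force: [-0.0, -0.3, -1.6]
gripper_width: 0.685
grasp_force: 65.2
```

Request:
arm_command(
  moves=[
    [-1,[-0.04,0.24,0],0],
    [-1,[-0.08,0.48,0],0],
    [-1,[-0.12,0.72,0],0],
    [-1,[-0.166,0.954,0],0],
    [-1,[-0.166,0.954,0],0],
  ],
)

```text
time: 7.08
tool_pos: [0.5113, 0.0075, 0.1708]
tool_rot: [0.001, 1.0, -0.003, -0.0]
contact_force: [1.3, -0.1, -0.9]
gripper_width: 0.688
grasp_force: 65.6
```

Request:
arm_command(
  moves=[
    [-1,[-0.04,0.24,0],0],
    [-1,[-0.08,0.48,0],0],
    [-1,[-0.12,0.72,0],0],
    [-1,[-0.166,0.954,0],0],
    [-1,[-0.166,0.954,0],0],
    [-1,[-0.166,0.954,0],0],
    [-1,[-0.166,0.954,0],0],
  ],
)

```text
time: 7.67
tool_pos: [0.4874, -0.1306, 0.1707]
tool_rot: [-0.0, 1.0, -0.0, -0.0]
contact_force: [0.7, -0.3, -1.5]
gripper_width: 0.691
grasp_force: 65.8
```

Run:
```python
from h import *
f=manip.grab_frame('side');s=manip.state();print(s['tool_pos'],s['tool_rot'],s['contact_force'],s['gripper_width'],s['grasp_force'])
cv2.imwrite('pics/s2.png',cv2.resize(f['frame'][80:280,220:460],(720,600))[:,:,::-1])
```

```text
[ 0.48749739 -0.13016733  0.17071252] [-3.27729057e-04  9.99999911e-01  2.41047861e-04 -1.14950123e-04] [ 0.0111949   0.30213446 -1.34900488] 0.6923802363099634 65.78807584941387
```

View pics/s2.png

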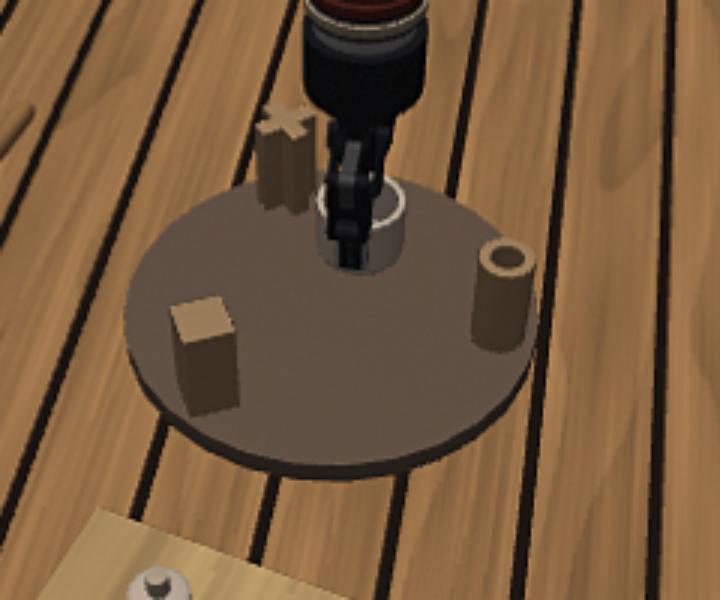

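The jar is held upright over the shelf at about (360,230) in the crop. Lowering it gently.

Request:
arm_command(
  moves=[
    [-1,[0.005,0.013,0.2],0],
    [-1,[0.005,0.013,0.45],0],
    [-1,[0.005,0.013,0.65],0],
    [-1,[0.005,0.013,0.73],0],
    [-1,[0.005,0.013,0.76],0],
    [-1,[0.005,0.013,0.765],0],
    [-1,[0.005,0.013,0.77],0],
    [-1,[0.005,0.013,0.775],0],
    [-1,[0.005,0.013,0.778],0],
    [-1,[0.005,0.013,0.778],0],
  ],
)

```text
time: 8.55
tool_pos: [0.4892, -0.1335, 0.0555]
tool_rot: [0.001, 1.0, -0.0, 0.001]
contact_force: [-0.8, -0.3, -1.2]
gripper_width: 0.685
grasp_force: 65.8
```

Request:
arm_command(
  moves=[
    [-1,[0,0,0.004],0],
    [-1,[0,0,0.008],0],
    [-1,[0,0,0.012],0],
    [-1,[0,0,0.014],0],
    [-1,[0,0,0.014],0],
  ],
)

```text
time: 8.97
tool_pos: [0.4886, -0.1334, 0.0536]
tool_rot: [0.0, 1.0, -0.0, -0.0]
contact_force: [-5.1, 0.8, 8.6]
gripper_width: 0.689
grasp_force: 66.7
```

Request:
arm_command(
  moves=[
    [0.5,[0,0,-0.004],0],
    [0.6,[0,0,-0.004],0],
    [0.8,[0,0,-0.004],0],
    [1,[0,0,-0.004],0],
    [1,[0,0,-0.004],0],
    [1,[0,0,-0.004],0],
    [1,[0,0,-0.004],0],
  ],
)

```text
time: 9.55
tool_pos: [0.4882, -0.133, 0.0525]
tool_rot: [-0.0, 1.0, -0.0, -0.0]
contact_force: [-0.3, 1.0, -0.1]
gripper_width: 1.001
grasp_force: 0.0
```

Request:
arm_command(
  moves=[
    [1,[0,0,-0.1],0],
    [1,[0,0,-0.3],0],
    [1,[0,0,-0.6],0],
    [1,[0,0,-0.9],0],
    [1,[0,0,-1],0],
    [1,[0,0,-1],0],
  ],
)

```text
time: 10.05
tool_pos: [0.4915, -0.1345, 0.2101]
tool_rot: [0.003, 1.0, -0.0, 0.006]
contact_force: [0.6, 0.3, 0.1]
gripper_width: 1.001
grasp_force: 0.0
```

Request:
arm_command(
  moves=[
    [1,[0,-1,0],0],
    [1,[0,-1,0],0],
    [1,[0,-1,0],0],
    [1,[0,-1,0],0],
    [1,[0,-1,0],0],
  ],
)

```text
time: 10.47
tool_pos: [0.4874, 0.0208, 0.2015]
tool_rot: [-0.001, 1.0, 0.002, -0.001]
contact_force: [0.4, 0.2, -0.0]
gripper_width: 1.002
grasp_force: 0.0
```

```bash
cat > chk.py <<'E'
from fit import *
import sys
fs=[manip.grab_frame('top'),manip.grab_frame('side')]
s=manip.state();print(s['time'],s['tool_pos'],s['tool_rot'])
for a in sys.argv[1:]:
    n,x,y,w,z=a.split(',');p,c,_=fit(fs,n,(float(x),float(y),float(w)),float(z),(float(w),))
    print(n,np.round(p,4),round(c,3),*[np.round(fit([f],n,p,float(z),(p[2],))[0][:2],4) for f in fs])
im=np.hstack([cv2.resize(fs[0]['frame'][150:350,320:520],(400,400)),cv2.resize(fs[1]['frame'][80:280,230:430],(400,400))])
cv2.imwrite('pics/chk%.0f.png'%(s['time']*10),im[:,:,::-1])
E
python3 chk.py jar,.489,-.1335,0,.02 post_square,.59,-.084,.455,.02 post_tube,.3866,-.1824,0,.02; ls pics
```

```text
10.5667 [0.48781857 0.01772216 0.20172563] [ 1.33977824e-04  9.99999338e-01  9.59995455e-04 -6.20240181e-04]
jar [ 0.4875 -0.1353  0.1031] 0.131 [ 0.488 -0.136] [ 0.4866 -0.1319]
post_square [ 0.5901 -0.0836  0.4539] 0.115 [ 0.5888 -0.0843] [ 0.5895 -0.081 ]
post_tube [ 0.3864 -0.1813  0.0578] 0.089 [ 0.3861 -0.1822] [ 0.3867 -0.1784]
chk106.png
fit.png
s1.png
s2.png
side0.png
top0.png
```

Request:
arm_command(
  moves=[
    [0.1,[-0.105,-0.775,0],0],
    [0.1,[-0.105,-0.775,0],0],
    [0.1,[-0.105,-0.775,0],0],
    [0.1,[-0.105,-0.775,0],0],
  ],
)

```text
time: 10.9
tool_pos: [0.4718, 0.1363, 0.2021]
tool_rot: [-0.001, 1.0, 0.002, -0.0]
contact_force: [0.6, -0.2, 0.1]
gripper_width: 0.547
grasp_force: 0.0
```

Request:
arm_command(
  moves=[
    [0.1,[-0.105,-0.775,0],0],
    [0.1,[-0.105,-0.775,0],0],
    [0.1,[-0.105,-0.775,0],0],
    [0.1,[-0.105,-0.775,0],0],
    [0.1,[-0.105,-0.775,0],0],
    [0.1,[-0.105,-0.775,0],0],
    [0.1,[-0.105,-0.775,0],0],
  ],
)

```text
time: 11.48
tool_pos: [0.4574, 0.2479, 0.2023]
tool_rot: [0.0, 1.0, -0.001, -0.0]
contact_force: [-0.3, 0.1, 0.8]
gripper_width: 0.548
grasp_force: 0.0
```

View pics/chk106.png

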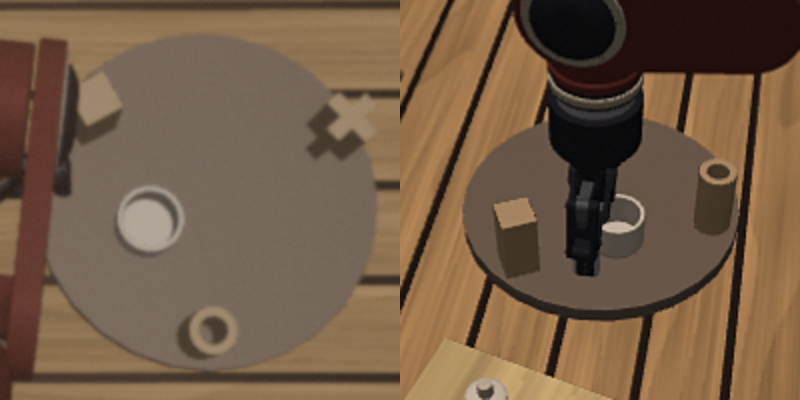

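The jar stands upright between the square and tube posts, at about (150,220) in the left half of the crop. Next, descending on the vase neck.

Request:
arm_command(
  moves=[
    [0.1,[-0.005,-0.013,0.3],0],
    [0.1,[-0.005,-0.013,0.5],0],
    [0.1,[-0.005,-0.013,0.65],0],
    [0.1,[-0.005,-0.013,0.745],0],
    [0.1,[-0.005,-0.013,0.745],0],
    [0.1,[-0.005,-0.013,0.745],0],
  ],
)

```text
time: 11.98
tool_pos: [0.456, 0.25, 0.0902]
tool_rot: [0.0, 1.0, -0.001, -0.001]
contact_force: [-0.3, -0.1, 0.4]
gripper_width: 0.548
grasp_force: 0.0
```

Request:
arm_command(
  moves=[
    [-1,[0,0,0],0],
    [-1,[0,0,0],0],
    [-1,[0,0,0],0],
    [-1,[0,0,0],0],
    [-1,[0,0,0],0],
    [-1,[0,0,0],0],
    [-1,[0,0,0],0],
    [-1,[0,0,0],0],
    [-1,[0,0,0],0],
    [-1,[0,0,0],0],
  ],
)

```text
time: 12.82
tool_pos: [0.4577, 0.2516, 0.093]
tool_rot: [-0.0, 1.0, -0.0, 0.002]
contact_force: [-0.4, -2.4, 6.3]
gripper_width: 0.238
grasp_force: 59.0
```

Request:
arm_command(
  moves=[
    [-1,[0,0,-0.1],0],
    [-1,[0,0,-0.3],0],
    [-1,[0,0,-0.6],0],
    [-1,[0,0,-0.8],0],
    [-1,[0,0,-0.8],0],
  ],
)

```text
time: 13.23
tool_pos: [0.4598, 0.2531, 0.2199]
tool_rot: [-0.003, 1.0, -0.0, 0.007]
contact_force: [1.5, 0.4, -0.5]
gripper_width: 0.238
grasp_force: 58.7
```

Request:
arm_command(
  moves=[
    [-1,[0.01,0.2,0],0],
    [-1,[0.02,0.4,0],0],
    [-1,[0.03,0.62,0],0],
    [-1,[0.038,0.825,0],0],
    [-1,[0.038,0.825,0],0],
  ],
)

```text
time: 13.65
tool_pos: [0.4615, 0.1239, 0.2101]
tool_rot: [0.001, 1.0, -0.002, -0.0]
contact_force: [0.6, 0.4, -1.7]
gripper_width: 0.237
grasp_force: 59.1
```

Request:
arm_command(
  moves=[
    [-1,[0.01,0.2,0],0],
    [-1,[0.02,0.4,0],0],
    [-1,[0.03,0.62,0],0],
    [-1,[0.038,0.825,0],0],
    [-1,[0.038,0.825,0],0],
  ],
)

```text
time: 14.07
tool_pos: [0.4673, 0.0004, 0.2104]
tool_rot: [0.001, 1.0, -0.003, -0.0]
contact_force: [0.3, 1.0, -1.1]
gripper_width: 0.239
grasp_force: 59.4
```

Request:
arm_command(
  moves=[
    [-1,[0.01,0.2,0],0],
    [-1,[0.02,0.4,0],0],
    [-1,[0.03,0.62,0],0],
    [-1,[0.038,0.825,0],0],
    [-1,[0.038,0.825,0],0],
  ],
)

```text
time: 14.48
tool_pos: [0.4732, -0.1231, 0.2105]
tool_rot: [0.001, 1.0, -0.002, -0.0]
contact_force: [-1.0, 0.2, -1.7]
gripper_width: 0.236
grasp_force: 59.6
```

Request:
arm_command(
  moves=[
    [-1,[0.01,0.2,0],0],
    [-1,[0.02,0.4,0],0],
    [-1,[0.03,0.62,0],0],
    [-1,[0.038,0.825,0],0],
    [-1,[0.038,0.825,0],0],
    [-1,[0.038,0.825,0],0],
    [-1,[0.038,0.825,0],0],
    [-1,[0.038,0.825,0],0],
  ],
)

```text
time: 15.15
tool_pos: [0.4789, -0.242, 0.2104]
tool_rot: [-0.001, 1.0, 0.001, -0.0]
contact_force: [0.3, -0.1, -1.5]
gripper_width: 0.232
grasp_force: 59.8
```

Run:
```python
from h import *
f=manip.grab_frame('side');s=manip.state();print(s['tool_pos'],s['tool_rot'],s['contact_force'],s['gripper_width'],s['grasp_force'])
cv2.imwrite('pics/s3.png',cv2.resize(f['frame'][60:260,220:460],(480,400))[:,:,::-1])
```

```text
[ 0.47886513 -0.24205922  0.21054435] [-3.63149511e-04  9.99999693e-01  6.83219687e-04 -1.24618554e-04] [-0.37471739 -0.09534403 -1.63781892] 0.2338712891026915 59.794979095458984
```

View pics/s3.png

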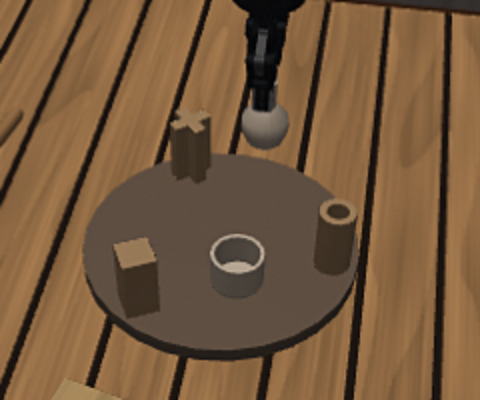

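The vase is held upright above its spot at about (265,125) in the crop. Lowering it.

Request:
arm_command(
  moves=[
    [-1,[0.003,0.023,0.2],0],
    [-1,[0.003,0.023,0.45],0],
    [-1,[0.003,0.023,0.65],0],
    [-1,[0.003,0.023,0.73],0],
    [-1,[0.003,0.023,0.755],0],
    [-1,[0.003,0.023,0.765],0],
    [-1,[0.003,0.023,0.77],0],
    [-1,[0.003,0.023,0.773],0],
    [-1,[0.003,0.023,0.773],0],
    [-1,[0.003,0.023,0.773],0],
  ],
)

```text
time: 16.03
tool_pos: [0.4801, -0.2477, 0.0965]
tool_rot: [0.001, 1.0, -0.0, 0.001]
contact_force: [-0.3, 0.5, -2.0]
gripper_width: 0.237
grasp_force: 59.9
```

Request:
arm_command(
  moves=[
    [-1,[0,0,0.004],0],
    [-1,[0,0,0.008],0],
    [-1,[0,0,0.008],0],
  ],
)

```text
time: 16.28
tool_pos: [0.4792, -0.2471, 0.0938]
tool_rot: [0.0, 1.0, -0.0, 0.0]
contact_force: [-0.6, 0.6, -1.6]
gripper_width: 0.24
grasp_force: 59.9
```

Request:
arm_command(
  moves=[
    [-1,[0,-0.007,0.004],0],
    [-1,[0,-0.007,0.007],0],
    [-1,[0,-0.007,0.01],0],
    [-1,[0,-0.007,0.01],0],
  ],
)

```text
time: 16.62
tool_pos: [0.4794, -0.2462, 0.0931]
tool_rot: [0.0, 1.0, -0.0, 0.0]
contact_force: [-2.7, 1.3, 4.6]
gripper_width: 0.241
grasp_force: 60.6
```

Request:
arm_command(
  moves=[
    [-0.2,[0,0,0],0],
    [0,[0,0,0],0],
    [0.1,[0,0,0],0],
    [0.1,[0,0,0],0],
    [0.1,[0,0,0],0],
  ],
)

```text
time: 17.03
tool_pos: [0.4791, -0.246, 0.092]
tool_rot: [-0.0, 1.0, -0.0, -0.0]
contact_force: [0.2, 0.1, -0.2]
gripper_width: 0.55
grasp_force: 0.0
```

Request:
arm_command(
  moves=[
    [0.1,[0,0,-0.1],0],
    [0.1,[0,0,-0.3],0],
    [0.1,[0,0,-0.55],0],
    [0.1,[0,0,-0.8],0],
    [0.1,[0,0,-0.8],0],
  ],
)

```text
time: 17.45
tool_pos: [0.4828, -0.2485, 0.2217]
tool_rot: [0.004, 1.0, -0.0, 0.006]
contact_force: [1.6, -1.0, 1.8]
gripper_width: 0.552
grasp_force: 0.0
```

Request:
arm_command(
  moves=[
    [0.1,[-0.033,-0.858,0],0],
    [0.1,[-0.033,-0.858,0],0],
    [0.1,[-0.033,-0.858,0],0],
    [0.1,[-0.033,-0.858,0],0],
  ],
)

```text
time: 17.78
tool_pos: [0.4737, -0.1125, 0.2118]
tool_rot: [-0.001, 1.0, 0.002, 0.0]
contact_force: [0.3, 0.2, 0.8]
gripper_width: 0.549
grasp_force: 0.0
```

Request:
arm_command(
  moves=[
    [0.1,[-0.033,-0.858,0],0],
    [0.1,[-0.033,-0.858,0],0],
    [0.1,[-0.033,-0.858,0],0],
    [0.1,[-0.033,-0.858,0],0],
  ],
)

```text
time: 18.12
tool_pos: [0.4687, 0.0163, 0.212]
tool_rot: [-0.001, 1.0, 0.003, 0.0]
contact_force: [0.3, -0.4, -0.7]
gripper_width: 0.55
grasp_force: 0.0
```

Request:
arm_command(
  moves=[
    [0.1,[-0.033,-0.858,0],-0.254],
    [0.1,[-0.033,-0.858,0],-0.254],
    [0.1,[-0.033,-0.858,0],-0.254],
    [0.1,[-0.033,-0.858,0],-0.254],
    [0.1,[-0.033,-0.858,0],-0.254],
    [0.1,[-0.033,-0.858,0],-0.254],
    [0.1,[-0.033,-0.858,0],-0.254],
    [0.1,[-0.033,-0.858,0],-0.254],
    [0.1,[-0.033,-0.858,0],-0.254],
    [0.1,[-0.033,-0.858,0],-0.254],
    [0.1,[-0.033,-0.858,0],-0.254],
    [0.1,[-0.033,-0.858,0],-0.254],
    [0.1,[-0.033,-0.858,0],-0.254],
    [0.1,[-0.033,-0.858,0],-0.254],
    [0.1,[-0.033,-0.858,0],-0.254],
  ],
)

```text
time: 19.37
tool_pos: [0.4647, 0.1396, 0.212]
tool_rot: [0.0, 0.699, 0.715, -0.0]
contact_force: [-0.9, -0.5, -0.2]
gripper_width: 0.555
grasp_force: 0.0
```

```bash
python3 chk.py vase,.4794,-.2462,0,.02 post_cross,.572,-.31,.737,.02 jar,.4875,-.135,0,.02; ls pics
```

```text
19.4667 [0.46460974 0.13982147 0.21209228] [ 1.81042777e-05  6.99090237e-01  7.15033453e-01 -3.38478910e-05]
vase [ 0.4766 -0.2499  0.0903] 0.186 [ 0.4767 -0.2498] [ 0.4883 -0.2572]
post_cross [ 0.5718 -0.3103  0.7144] 0.203 [ 0.5719 -0.3107] [ 0.5594 -0.2901]
jar [ 0.487  -0.1356  0.0553] 0.175 [ 0.4872 -0.1356] [ 0.4794 -0.1431]
chk106.png
chk195.png
fit.png
s1.png
s2.png
s3.png
side0.png
top0.png
```

Request:
arm_command(
  moves=[
    [0.1,[0,0,0.3],0],
    [0.1,[0,0,0.5],0],
    [0.1,[0,0,0.75],0],
    [0.1,[0,0,0.9],0],
    [0.1,[0,0,0.95],0],
    [0.1,[0,0,1],0],
    [0.1,[0,0,1],0],
  ],
)

```text
time: 20.05
tool_pos: [0.4644, 0.14, 0.0618]
tool_rot: [-0.0, 0.699, 0.716, -0.0]
contact_force: [-0.7, -0.3, 0.0]
gripper_width: 0.55
grasp_force: 0.0
```

Request:
arm_command(
  moves=[
    [0.1,[0,0,0.03],0],
    [-1,[0,0,0.03],0],
    [-1,[0,0,0.03],0],
    [-1,[0,0,0.03],0],
    [-1,[0,0,0.03],0],
    [-1,[0,0,0.03],0],
    [-1,[0,0,0.03],0],
    [-1,[0,0,0.03],0],
    [-1,[0,0,0.03],0],
    [-1,[0,0,0.03],0],
  ],
)

```text
time: 20.88
tool_pos: [0.4657, 0.1403, 0.0592]
tool_rot: [0.001, 0.698, 0.716, 0.001]
contact_force: [0.3, -0.1, 5.9]
gripper_width: 0.347
grasp_force: 59.9
```

View pics/chk195.png

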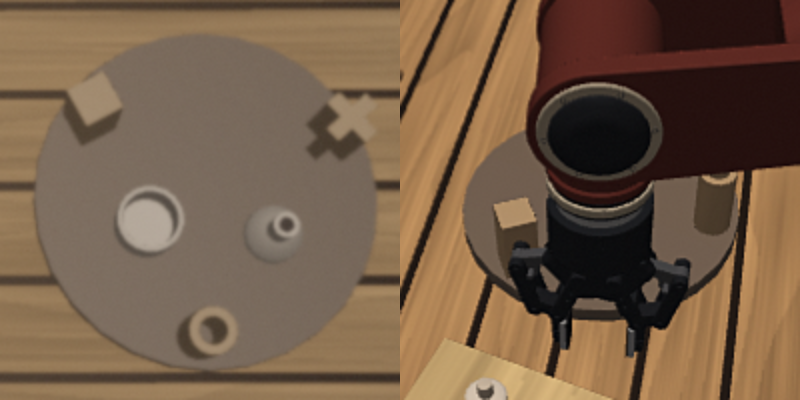

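The check shows the jar at about (150,220) and the vase at about (275,232) in the left half, both upright. The snail is gripped at 29.5 mm; carrying it over.

Request:
arm_command(
  moves=[
    [-1,[0,0,-0.1],0],
    [-1,[0,0,-0.3],0],
    [-1,[0,0,-0.6],0],
    [-1,[0,0,-0.8],0],
    [-1,[0,0,-0.8],0],
  ],
)

```text
time: 21.3
tool_pos: [0.4686, 0.1407, 0.186]
tool_rot: [0.004, 0.698, 0.716, 0.005]
contact_force: [1.5, 0.4, -0.2]
gripper_width: 0.342
grasp_force: 59.5
```

Request:
arm_command(
  moves=[
    [-1,[-0.2,0.06,0],0],
    [-1,[-0.4,0.12,0],0],
    [-1,[-0.6,0.18,0],0],
    [-1,[-0.751,0.24,0],0],
    [-1,[-0.751,0.24,0],0],
  ],
)

```text
time: 21.72
tool_pos: [0.504, 0.0251, 0.1771]
tool_rot: [0.001, 0.7, 0.714, -0.001]
contact_force: [0.1, 0.3, -1.3]
gripper_width: 0.347
grasp_force: 59.5
```

Request:
arm_command(
  moves=[
    [-1,[-0.2,0.06,0],0],
    [-1,[-0.4,0.12,0],0],
    [-1,[-0.6,0.18,0],0],
    [-1,[-0.751,0.24,0],0],
    [-1,[-0.751,0.24,0],0],
  ],
)

```text
time: 22.13
tool_pos: [0.5427, -0.0863, 0.1771]
tool_rot: [0.0, 0.7, 0.715, -0.0]
contact_force: [0.0, 0.5, -1.1]
gripper_width: 0.344
grasp_force: 59.6
```

Request:
arm_command(
  moves=[
    [-1,[-0.2,0.06,0],0],
    [-1,[-0.4,0.12,0],0],
    [-1,[-0.6,0.18,0],0],
    [-1,[-0.751,0.24,0],0],
    [-1,[-0.751,0.24,0],0],
    [-1,[-0.751,0.24,0],0],
    [-1,[-0.751,0.24,0],0],
    [-1,[-0.751,0.24,0],0],
    [-1,[-0.751,0.24,0],0],
  ],
)

```text
time: 22.88
tool_pos: [0.5805, -0.1936, 0.1775]
tool_rot: [-0.0, 0.698, 0.716, 0.0]
contact_force: [0.1, 0.1, -0.5]
gripper_width: 0.345
grasp_force: 59.6
```

Run:
```python
from h import *
f=manip.grab_frame('side');g=manip.grab_frame('top');s=manip.state();print(s['tool_pos'],s['tool_rot'],s['contact_force'],s['gripper_width'])
cv2.imwrite('pics/s4.png',np.hstack([cv2.resize(f['frame'][60:260,220:420],(400,400)),cv2.resize(g['frame'][150:350,320:520],(400,400))])[:,:,::-1])
```

```text
[ 0.5806494  -0.19409355  0.17773907] [-4.88350371e-05  6.97897388e-01  7.16197760e-01  4.09696056e-05] [-0.80070595 -0.73303041 -0.98589847] 0.33915272574970773
```

View pics/s4.png

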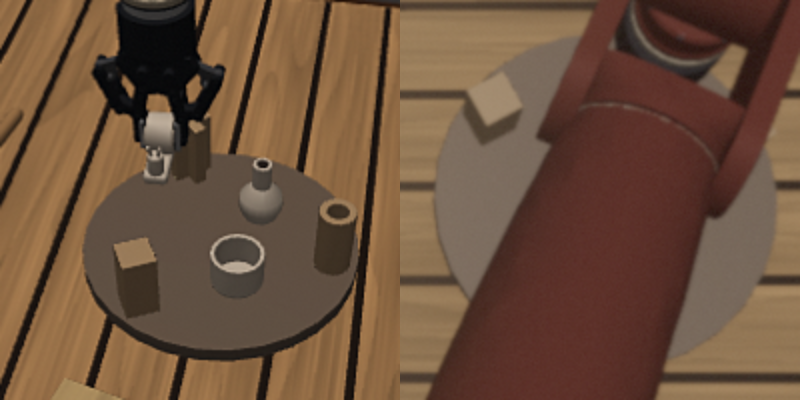

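The snail is held level with its head toward the square post, over the gap between the cross and square posts. Lowering it.

Request:
arm_command(
  moves=[
    [-1,[0,0,0.2],0],
    [-1,[0,0,0.45],0],
    [-1,[0,0,0.65],0],
    [-1,[0,0,0.73],0],
    [-1,[0,0,0.755],0],
    [-1,[0,0,0.765],0],
    [-1,[0,0,0.77],0],
    [-1,[0,0,0.775],0],
    [-1,[0,0,0.775],0],
    [-1,[0,0,0.775],0],
  ],
)

```text
time: 23.82
tool_pos: [0.5818, -0.1955, 0.0632]
tool_rot: [0.001, 0.698, 0.716, 0.0]
contact_force: [0.5, -0.3, -1.8]
gripper_width: 0.342
grasp_force: 59.6
```

Request:
arm_command(
  moves=[
    [-1,[0,0,0.004],0],
    [-1,[0,0,0.008],0],
    [-1,[0,0,0.008],0],
    [-1,[0,0,0.008],0],
  ],
)

```text
time: 24.15
tool_pos: [0.5808, -0.1951, 0.0602]
tool_rot: [-0.0, 0.698, 0.716, -0.0]
contact_force: [-0.2, -0.0, -1.1]
gripper_width: 0.348
grasp_force: 59.6
```

Request:
arm_command(
  moves=[
    [-1,[0,0,0.004],0],
    [-1,[0,0,0.008],0],
    [-1,[0,0,0.011],0],
    [-1,[0,0,0.014],0],
    [-1,[0,0,0.014],0],
  ],
)

```text
time: 24.57
tool_pos: [0.5809, -0.1951, 0.0593]
tool_rot: [-0.0, 0.698, 0.716, -0.0]
contact_force: [-3.1, 0.8, 5.5]
gripper_width: 0.341
grasp_force: 60.4
```

Request:
arm_command(
  moves=[
    [-0.1,[0,0,0],0],
    [0.1,[0,0,0],0],
    [0.1,[0,0,0],0],
    [0.1,[0,0,0],0],
    [0.1,[0,0,0],0],
  ],
)

```text
time: 24.98
tool_pos: [0.5807, -0.1951, 0.0579]
tool_rot: [-0.0, 0.698, 0.716, -0.0]
contact_force: [-0.1, 0.4, -0.1]
gripper_width: 0.549
grasp_force: 0.0
```

Request:
arm_command(
  moves=[
    [0.1,[0,0,-0.1],0],
    [0.1,[0,0,-0.3],0],
    [0.1,[0,0,-0.55],0],
    [0.1,[0,0,-0.8],0],
    [0.1,[0,0,-1],0],
    [0.1,[0,0,-1],0],
  ],
)

```text
time: 25.48
tool_pos: [0.5845, -0.1968, 0.2174]
tool_rot: [0.007, 0.698, 0.716, 0.002]
contact_force: [1.3, -0.4, 2.0]
gripper_width: 0.549
grasp_force: 0.0
```

Request:
arm_command(
  moves=[
    [0.1,[1,0.19,0],0],
    [0.1,[1,0.19,0],0],
    [0.1,[1,0.19,0],0],
    [0.1,[1,0.19,0],0],
    [0.1,[1,0.19,0],0],
  ],
)

```text
time: 25.9
tool_pos: [0.6058, -0.0397, 0.2078]
tool_rot: [-0.001, 0.696, 0.718, 0.001]
contact_force: [-0.3, -0.5, -0.1]
gripper_width: 0.549
grasp_force: 0.0
```

Request:
arm_command(
  moves=[
    [0.1,[0.9,0.17,0],0],
    [0.1,[0.9,0.17,0],0],
    [0.1,[0.9,0.17,0],0],
    [0.1,[0.9,0.17,0],0],
    [0.1,[0.9,0.17,0],0],
  ],
)

```text
time: 26.32
tool_pos: [0.6278, 0.0938, 0.2077]
tool_rot: [-0.0, 0.697, 0.717, 0.0]
contact_force: [0.1, -1.1, 0.2]
gripper_width: 0.551
grasp_force: 0.0
```

Request:
arm_command(
  moves=[
    [0.1,[0.76,0.143,0],0.254],
    [0.1,[0.76,0.143,0],0.254],
    [0.1,[0.76,0.143,0],0.254],
    [0.1,[0.76,0.143,0],0.254],
    [0.1,[0.76,0.143,0],0.254],
    [0.1,[0.76,0.143,0],0.254],
    [0.1,[0.76,0.143,0],0.254],
    [0.1,[0.76,0.143,0],0.254],
    [0.1,[0.76,0.143,0],0.254],
    [0.1,[0.76,0.143,0],0.254],
    [0.1,[0.76,0.143,0],0.254],
    [0.1,[0.76,0.143,0],0.254],
    [0.1,[0.76,0.143,0],0.254],
    [0.1,[0.76,0.143,0],0.254],
    [0.1,[0.76,0.143,0],0.254],
  ],
)

```text
time: 27.57
tool_pos: [0.6466, 0.2041, 0.2079]
tool_rot: [0.0, 1.0, 0.0, -0.0]
contact_force: [-0.7, 0.5, -0.4]
gripper_width: 0.551
grasp_force: 0.0
```

```bash
python3 chk.py snail,.581,-.197,1.596,.02 jar,.4875,-.135,0,.02 vase,.478,-.248,0,.02 post_square,.59,-.084,.455,.02 post_tube,.3866,-.1824,0,.02 post_cross,.572,-.31,.737,.02; ls pics|grep chk
```

```text
27.6667 [0.64650295 0.2046866  0.20798405] [ 1.49845909e-04  9.99999923e-01  3.43101681e-04 -1.13832059e-04]
snail [ 0.582  -0.1974  1.6481] 0.18 [ 0.5809 -0.1977] [ 0.5836 -0.1966]
jar [ 0.4874 -0.1348  0.0922] 0.066 [ 0.4872 -0.1355] [ 0.4887 -0.1318]
vase [ 0.4776 -0.2491  0.3571] 0.097 [ 0.4769 -0.2497] [ 0.4779 -0.2465]
post_square [ 0.5901 -0.0843  0.4443] 0.091 [ 0.5892 -0.0857] [ 0.5898 -0.0812]
post_tube [ 0.3866 -0.1812  0.2328] 0.088 [ 0.3854 -0.182 ] [ 0.3867 -0.1783]
post_cross [ 0.5717 -0.3103  0.7156] 0.218 [ 0.5717 -0.3103] [ 0.5685 -0.2864]
chk106.png
chk195.png
chk277.png
```

Request:
arm_command(
  moves=[
    [0.1,[0,-0.003,0.3],0],
    [0.1,[0,-0.003,0.5],0],
    [0.1,[0,-0.003,0.75],0],
    [0.1,[0,-0.003,0.9],0],
    [0.1,[0,-0.003,0.96],0],
    [0.1,[0,-0.003,0.987],0],
    [0.1,[0,-0.003,0.987],0],
    [0.1,[0,-0.003,0.987],0],
  ],
)

```text
time: 28.33
tool_pos: [0.6479, 0.2063, 0.0624]
tool_rot: [-0.0, 1.0, -0.0, 0.002]
contact_force: [0.4, -0.2, 0.8]
gripper_width: 0.548
grasp_force: 0.0
```

Request:
arm_command(
  moves=[
    [-1,[0,0,0],0],
    [-1,[0,0,0],0],
    [-1,[0,0,0],0],
    [-1,[0,0,0],0],
    [-1,[0,0,0],0],
    [-1,[0,0,0],0],
    [-1,[0,0,0],0],
    [-1,[0,0,0],0],
    [-1,[0,0,0],0],
    [-1,[0,0,0],0],
  ],
)

```text
time: 29.17
tool_pos: [0.6479, 0.2064, 0.0627]
tool_rot: [-0.0, 1.0, -0.0, 0.002]
contact_force: [0.2, -0.2, 6.4]
gripper_width: 0.198
grasp_force: 58.6
```

View pics/chk277.png

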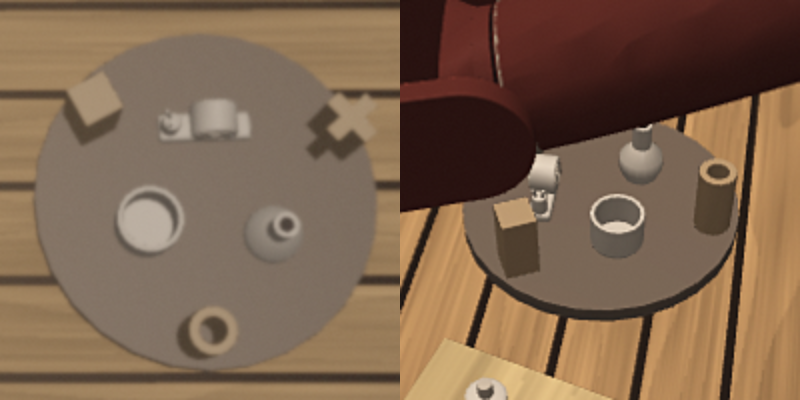

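The shelf check shows the snail, jar and vase standing in place and the posts unmoved. Lid knob gripped; lifting and carrying it.

Request:
arm_command(
  moves=[
    [-1,[0,0,-0.1],0],
    [-1,[0,0,-0.3],0],
    [-1,[0,0,-0.6],0],
    [-1,[0,0,-0.8],0],
    [-1,[0,0,-0.8],0],
  ],
)

```text
time: 29.58
tool_pos: [0.6508, 0.2071, 0.1914]
tool_rot: [-0.002, 1.0, -0.0, 0.008]
contact_force: [1.6, 0.5, 1.6]
gripper_width: 0.2
grasp_force: 58.6
```

Request:
arm_command(
  moves=[
    [-1,[-0.1,0.2,0],0],
    [-1,[-0.2,0.4,0],0],
    [-1,[-0.3,0.6,0],0],
    [-1,[-0.353,0.755,0],0],
    [-1,[-0.353,0.755,0],0],
  ],
)

```text
time: 30.0
tool_pos: [0.5919, 0.0896, 0.1804]
tool_rot: [0.001, 1.0, -0.002, -0.0]
contact_force: [1.8, -0.4, -0.3]
gripper_width: 0.204
grasp_force: 58.8
```

Request:
arm_command(
  moves=[
    [-1,[-0.1,0.2,0],0],
    [-1,[-0.2,0.4,0],0],
    [-1,[-0.3,0.6,0],0],
    [-1,[-0.353,0.755,0],0],
    [-1,[-0.353,0.755,0],0],
  ],
)

```text
time: 30.42
tool_pos: [0.5393, -0.0231, 0.1805]
tool_rot: [0.001, 1.0, -0.002, 0.0]
contact_force: [0.3, -0.5, 0.8]
gripper_width: 0.205
grasp_force: 58.9
```

Request:
arm_command(
  moves=[
    [-1,[-0.1,0.2,0],0],
    [-1,[-0.2,0.4,0],0],
    [-1,[-0.3,0.6,0],0],
    [-1,[-0.353,0.755,0],0],
    [-1,[-0.353,0.755,0],0],
    [-1,[-0.353,0.755,0],0],
    [-1,[-0.353,0.755,0],0],
    [-1,[-0.353,0.755,0],0],
    [-1,[-0.353,0.755,0],0],
  ],
)

```text
time: 31.17
tool_pos: [0.4879, -0.1325, 0.1801]
tool_rot: [-0.0, 1.0, 0.001, 0.0]
contact_force: [-0.1, 0.3, -0.2]
gripper_width: 0.204
grasp_force: 59.0
```

Run:
```python
from h import *
f=manip.grab_frame('side');s=manip.state();print(s['tool_pos'],s['tool_rot'],s['contact_force'],s['gripper_width'],s['grasp_force'])
cv2.imwrite('pics/s5.png',cv2.resize(f['frame'][100:250,240:440],(800,600),interpolation=2)[:,:,::-1])
```

```text
[ 0.48779441 -0.13259471  0.18009692] [-1.22769899e-04  9.99999778e-01  6.54579790e-04 -5.12977687e-06] [-0.07647826  0.37154629 -0.78769316] 0.20101145521599095 59.00431215763092
```

View pics/s5.png

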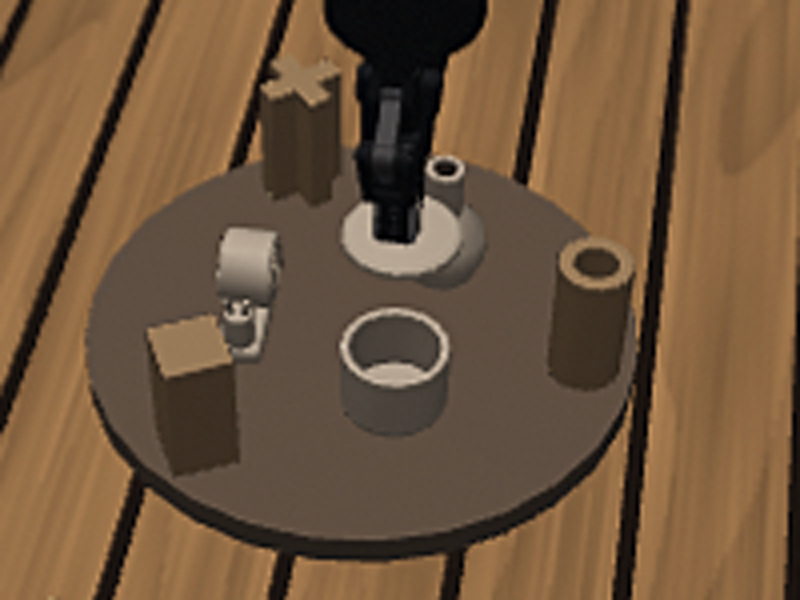

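The lid hangs level with its disc at about (402,235) in the crop, above the jar mouth at (394,345). One quick check of where it sits over the mouth.

Run:
```python
from h import *
f=manip.grab_frame('side')
u=lambda x,y:[240+x/4,100+y/4]
print(ray(f,[u(402,236)],.1374+.014)[0],ray(f,[u(395,346)],.065)[0])
```

```text
[ 0.48453846 -0.1242502   0.1514    ] [ 0.48722443 -0.13039201  0.065     ]
```

Request:
arm_command(
  moves=[
    [-1,[0.011,0.009,0.15],0],
    [-1,[0.011,0.009,0.3],0],
    [-1,[0.011,0.009,0.4],0],
    [-1,[0.011,0.009,0.45],0],
    [-1,[0.011,0.009,0.45],0],
    [-1,[0.011,0.009,0.46],0],
    [-1,[0.011,0.009,0.46],0],
  ],
)

```text
time: 31.85
tool_pos: [0.4898, -0.1351, 0.1122]
tool_rot: [0.0, 1.0, -0.0, 0.001]
contact_force: [-0.4, 0.8, -0.5]
gripper_width: 0.207
grasp_force: 59.0
```

Run:
```python
from h import *
f=manip.grab_frame('side');s=manip.state();print(s['tool_pos'],s['contact_force'])
cv2.imwrite('pics/s6.png',cv2.resize(f['frame'][160:220,300:380],(800,600),interpolation=2)[:,:,::-1])
```

```text
[ 0.48993201 -0.13519542  0.11245552] [ 1.00447461 -0.74839473 -0.72929658]
```

View pics/s6.png

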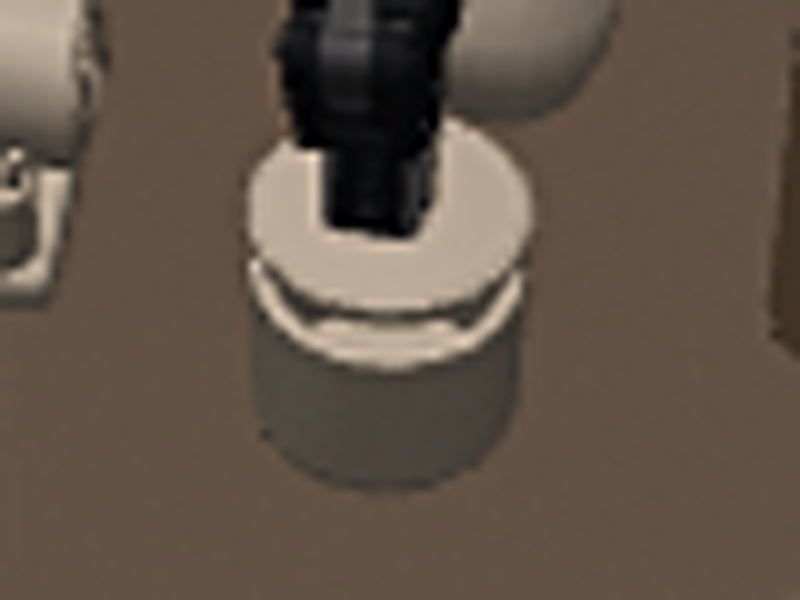

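The lid is aligned with the jar across the picture (centre 391 vs 388) and perhaps 2 mm too far back, so I'll nudge it +y while lowering.

Request:
arm_command(
  moves=[
    [-1,[-0.003,-0.01,0.01],0],
    [-1,[-0.003,-0.01,0.02],0],
    [-1,[-0.003,-0.01,0.03],0],
    [-1,[-0.003,-0.01,0.04],0],
    [-1,[-0.003,-0.01,0.05],0],
    [-1,[-0.003,-0.01,0.055],0],
    [-1,[-0.003,-0.01,0.06],0],
    [-1,[-0.003,-0.01,0.06],0],
  ],
)

```text
time: 32.57
tool_pos: [0.4884, -0.1334, 0.1018]
tool_rot: [-0.0, 1.0, -0.0, -0.0]
contact_force: [0.1, -0.1, -0.2]
gripper_width: 0.206
grasp_force: 59.0
```

Request:
arm_command(
  moves=[
    [-1,[0,0,0.004],0],
    [-1,[0,0,0.007],0],
    [-1,[0,0,0.01],0],
    [-1,[0,0,0.01],0],
  ],
)

```text
time: 32.9
tool_pos: [0.4886, -0.1335, 0.1008]
tool_rot: [0.0, 1.0, -0.0, 0.0]
contact_force: [-0.6, 0.7, -0.1]
gripper_width: 0.199
grasp_force: 59.0
```

Request:
arm_command(
  moves=[
    [-1,[0,0,0.003],0],
    [-1,[0,0,0.006],0],
    [-1,[0,0,0.009],0],
    [-1,[0,0,0.009],0],
  ],
)

```text
time: 33.23
tool_pos: [0.489, -0.1336, 0.1008]
tool_rot: [0.0, 1.0, -0.0, 0.0]
contact_force: [-4.9, 1.7, 7.8]
gripper_width: 0.202
grasp_force: 59.7
```

Contact at exactly the seated height (0.1008 m against 0.1007 expected). Releasing and backing off.

Request:
arm_command(
  moves=[
    [-0.3,[0,0,0],0],
    [-0.1,[0,0,0],0],
    [0.1,[0,0,0],0],
    [0.1,[0,0,0],0],
    [0.1,[0,0,0],0],
  ],
)

```text
time: 33.65
tool_pos: [0.4885, -0.1334, 0.099]
tool_rot: [-0.0, 1.0, -0.0, -0.0]
contact_force: [0.1, -0.6, 0.0]
gripper_width: 0.553
grasp_force: 0.0
```

Request:
arm_command(
  moves=[
    [0.1,[0,0,-0.05],0],
    [0.1,[0,0,-0.2],0],
    [0.1,[0,0,-0.5],0],
    [0.1,[0,0,-0.8],0],
    [0.1,[0,0,-0.8],0],
  ],
)

```text
time: 34.07
tool_pos: [0.4921, -0.1349, 0.2285]
tool_rot: [0.003, 1.0, -0.0, 0.006]
contact_force: [1.9, -0.9, 1.8]
gripper_width: 0.548
grasp_force: 0.0
```

Request:
arm_command(
  moves=[
    [0.1,[0,-1,0],0],
    [0.1,[0,-1,0],0],
    [0.1,[0,-1,0],0],
    [0.1,[0,-1,0],0],
    [0.1,[0,-1,0],0],
  ],
)

```text
time: 34.48
tool_pos: [0.4884, 0.0204, 0.2198]
tool_rot: [-0.001, 1.0, 0.002, 0.0]
contact_force: [-0.2, 0.2, -0.4]
gripper_width: 0.55
grasp_force: 0.0
```

Request:
arm_command(
  moves=[
    [0.1,[0,-1,0],0],
    [0.1,[0,-1,0],0],
    [0.1,[0,-1,0],0],
    [0.1,[0,-1,0],0],
    [0.1,[0,-1,0],0],
    [0.1,[0,-1,0],0],
    [0.1,[0,-1,0],0],
  ],
)

```text
time: 35.07
tool_pos: [0.4889, 0.166, 0.2194]
tool_rot: [0.0, 1.0, -0.0, 0.0]
contact_force: [0.2, -0.4, 0.3]
gripper_width: 0.549
grasp_force: 0.0
```

```bash
python3 chk.py lid,.4875,-.134,0,.058 jar,.4875,-.134,0,.02 ; cd pics; mv $(ls -t chk*|head -1) final.png
```

```text
35.1667 [0.48893882 0.16541727 0.21935585] [ 1.63740103e-04  9.99999466e-01 -1.01683434e-03  8.80736021e-05]
lid [ 0.4872 -0.136   0.1749] 0.153 [ 0.4872 -0.136 ] [ 0.4882 -0.1348]
jar [ 0.487  -0.1354  0.0763] 0.11 [ 0.4892 -0.1372] [ 0.4871 -0.134 ]
```

View pics/final.png

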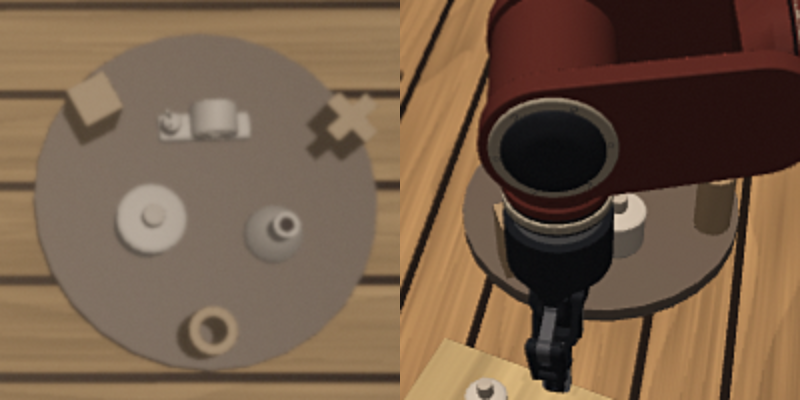

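The lid sits level and concentric on the jar at about (152,218). The vase, snail and posts are in place, the small lid is untouched, and the gripper is clear of everything.

```bash
python3 -c "
from plant import manip;print(manip.job_done())"
```

```text
the job is handed in; nothing more can be done
None
```

The job is handed in at about 35 s: the jar with its lid seated, the vase and the snail all stand upright within about 4 mm of their midpoints by the camera fits, and I left the posts and the small lid alone; no verdict was returned.

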